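# Check a glass cell in the strain viewer

## Robot

A 6-joint arm with a two-finger parallel gripper is mounted at the origin on the work surface. World frame = base frame: x ahead of the robot, y to its left, z up, the work surface at z = 0. Lengths are in m, angles in rad, forces in N, time in s.
With the tool pointing down it reaches from about 0.35 to 0.775 m from the base axis. Payload 7.3 kg.
Tool frame: the origin (TCP) lies between the finger pads; the fingertips stand 8 mm ahead of it and the grasp point (between the pads) lies 11 mm behind it (robot.nose_length is the distance from the TCP to the fingertips, in m); z points along the fingers, y is the line along which they close (so a half turn about z gives the same grasp; the last joint's range is limited). The gripper opens to 92 mm and grips with 3 to 60 N. Pads are 19 mm wide; open, the fingers measure 130 mm over their backs; the gripper's body (75 mm by 190 mm) begins 47 mm behind the grasp point.
Start: joints at [-1.471, 0.342, 1.524, -0, 1.275, -0.146], TCP at [0.128, -0.509, 0.235] pointing down, gripper open.
Joint ranges: [-2.53, 2.53], [-0.77, 2.02], [0.04, 2.7], [-1, 4.14], [0.28, 2.66], [-3.11, 3.11]. Speed limits (rad/s): [2.57, 2.57, 3.14, 3.14, 3.14, 3.14].

## Interface

Orientations are given as [roll, pitch, yaw] about the fixed x, y, z axes, in that order (R = Rz(yaw) Ry(pitch) Rx(roll)).
In Python, from cell import robot gives the robot as it stands. The module is installed in compiled form; this text tells all that it offers.
- The arm moves only by the shell command python3 -m jog 'ROWS' [FORCE]. ROWS is JSON, a list that holds one entry, the list of rows, each a list of 5 numbers: the gripper's target within -1 to 1 (fully open at 1, half-way at 0, shut at -1), then the shift along the tool's x, y, z in m, then the turn about the tool's z in rad. A call has 1 to 5 rows; each row is the pose to reach, as a shift and turn from the pose commanded when the call began, along the tool's axes at that moment; what a row does not reach only later rows make up. A row lasts 1/12 s, in which the tool goes at most 41.7 mm and 7.16 degrees, less where a joint would pass 70% of its speed; a pose out of reach is approached as far as the arm can. A call with a gripper value outside its range is refused whole. The fingers move at their own pace and stop on an object; FORCE is the grip in N (left out, the last holds). Time passes only in rows, so rows that repeat a pose let the fingers close. It gives the time, the measured TCP pose, the force, the opening and the grip force at its end, in the units of the state.
- robot.observe(): the state, without advancing time (a new reading comes with each control period).
- robot.read_camera(name): name is "scene" or "top" or "wrist"; returns the picture (420x560x3 uint8, red, green, blue); there is no depth.
- robot.camera_model(name): a dict with "camera_matrix" (3x3 intrinsics, pixels), "position" and "attitude" of the camera in the world; the wrist camera has in their place "mount" (4x4, takes a point from camera to tool coordinates, whose origin is the TCP and whose axes are the flange's). Camera axes: x right, y down, z forward; pixel columns grow to the right and rows downward; lengths in m; the calibration is good to about 2 mm. A picture is of the moment at which its call begins: read the wrist's pose just before it. camera_model takes no time and is no camera call.
- robot.hand_in(): hands the job in; it is judged then, once.
The state is a dict: "time": time; "qpos": joint angles; "qvel": joint speeds; "joint_efforts": joint torques, N m; "tool_pos": TCP position; "tool_rot": TCP orientation; "contact_force": force on the tool from outside, world axes, zero at the start; "torque": the same for the moment, N m; "opening": finger opening in m; "grip_force": force on a finger pad.
Only numpy, scipy, OpenCV 4.12 (cv2) and the standard library are available. Lean on these libraries where they do the work, as an engineer would, in place of code of your own. Each camera call takes 0.05 s, during which the arm holds its last target. There are 200 camera calls.

## Task

Pull the instrument drawer open by its handle and take out the rectangular glass cell, gripping it only by its two frosted side faces and never touching its clear windows. Hold it upright in the strain viewer's light path, centred on the beam about half-way between lamp disc and analyser ring, with the light passing straight through both windows, and finish while still holding it there still in the air. Do not knock the viewer, leave the vial and the green filter glass standing in their pockets, and leave the tool block on the bench alone.

Things in the scene. Friction and masses are not known exactly. Their poses are not given: they have to be found in the camera images.
- cabinet: Low grey cabinet fixed to the left or right half of the bench, 240 x 280 x 105 mm (x, y, z), with one wooden-fronted drawer. Origin: centre of its underside. x points from the drawer front to the back: the drawer pulls out along the cabinet's -x; shut, its face is 120 mm from the origin. Drawer side walls: tops 83 mm above the bench, 238 mm apart inside.
- cabinet_drawer0 (a joint): The drawer's slide in m: 0 shut (so it starts), 0.166 fully out; about 1 N of friction, straight along the cabinet's -x, stays where it is left. Inside, a wooden insert (top 40 mm above the bench) has three pockets side by side along y, 72 mm apart, centred 89 mm behind the drawer's face; 0.13 brings them some 55 mm clear in front of the cabinet.
- cabinet_drawer0_handle (a point): Middle of the brass bar handle on the drawer front: round horizontal bar along the cabinet's y, 11 mm thick and 120 mm long, centred 35 mm in front of the drawer's face and 67 mm above the bench (38 mm below the cabinet's top). Can be pinched or hooked from above.
- cell: The glass cell, an open-topped box 40 x 20 x 60 mm (x, y, z), about 42 g. Origin: centre of its underside, z up. The two big faces (+y and -y, 20 mm apart) are frosted white: grip these. The narrow ends (+x, -x) are clear windows. It starts upright in any one of the three pockets (12 mm deep, 1.5 mm play), x along the cabinet's x, underside 28 mm above the bench.
- cell_center (a point): Middle of the cell, 30 mm above its underside; axes as the cell's.
- window_a: The cell's clear window at its +x end, 15 x 56 mm, fixed in the cell between the frosted walls, 0.25 mm behind the wall ends. Origin: its centre. Do not touch.
- window_b: The same at the cell's -x end.
- viewer: Strain viewer fixed to the other half of the bench: base plate 18 mm thick, grey lamp box with a bright 62 mm disc (top 173 mm above the bench) and, 157 mm away facing it, a brass ring (the analyser) on a post (top 165 mm). The light runs along the viewer's y, lamp at +y. A supply box 83 mm high stands 120 mm behind the beam. Origin: on the bench, 150 mm behind the beam in its +x.
- beam_mid (a point): Middle of the light path, on the beam's axis half-way between lamp disc and analyser ring, 125 mm above the bench; axes as the viewer's: y along the beam, z up. The beam is drawn as a thin yellow ray that nothing can touch.
- vial: Bystander: amber round vial with black cap, 21 mm diameter, 50 mm tall, standing in another pocket of the insert. Origin: centre of its underside.
- filter: Bystander: green filter glass block 40 x 20 x 35 mm standing in the remaining pocket. Origin: centre of its underside.
- tool_block: Bystander: wooden block 50 x 60 x 40 mm with four short upright rods (up to 95 mm above the bench), loose on the bench between cabinet and viewer. Origin: centre of its underside.

How it is judged:
On the way, in this order (a step that is already met when the one before it is completed fails the run):
1. the drawer is pulled open at least half-way (80 mm) (value of joint cabinet_drawer0 above 0.08 m), for 0.1 s.
2. the fingers have lifted the cell out of its pocket (height (world z) of cell above 0.055 m and contact force between cell and the fingers above 0.3 N), for 0.2 s.
At the end, for the whole second after the job is handed in: The fingers hold the cell still in the air, touching nothing else: middle within 8 mm sideways, 12 mm in height of the beam and 30 mm of half-way; windows square to the beam and cell upright within 0.15 rad. Vial and filter stand in their pockets; tool block upright, moved under 30 mm (x of cell_center in the frame of beam_mid between -0.008 and 0.008 m and z of cell_center in the frame of beam_mid between -0.012 and 0.012 m and y of cell_center in the frame of beam_mid between -0.03 and 0.03 m and angle between the x axis of cell_center and the y axis of beam_mid, either way round below 0.15 rad and angle between cell's own z axis and vertical below 0.15 rad and linear speed of cell below 0.02 m/s and angular speed of cell below 0.2 rad/s and contact force between cell and the fingers above 0.5 N and contact force between cell and viewer below 0.05 N and contact force between cell and cabinet below 0.05 N and angle between each of vial, filter's own z axis and vertical below 0.4 rad and height (world z) of vial between 0.02 and 0.045 m and height (world z) of filter between 0.02 and 0.045 m and distance of tool_block from where it was at the start of the episode below 0.03 m and angle between tool_block's own z axis and vertical below 0.3 rad); the arm keeps its last pose, push and grip.
It fails at once if a finger or the arm touched a clear window of the cell (contact force between any of window_a, window_b and the fingers above 0.3 N or contact force between any of window_a, window_b and the arm above 0.3 N).
It fails at once if the viewer was knocked (contact force between viewer and the fingers above 3 N or contact force between viewer and the arm above 3 N or contact force between viewer and cell above 3 N).
It fails at once if vial or filter glass tipped over or lifted out (angle between any of vial, filter's own z axis and vertical above 0.6 rad or height (world z) of any of vial, filter above 0.06 m).
It fails at once if the tool block was pushed away or tipped (distance of tool_block from where it was at the start of the episode above 0.04 m or angle between tool_block's own z axis and vertical above 0.5 rad).
It also fails if it takes over 64 s, if anything falls off the work surface, if the arm or the gripper's body presses on something with over 40 N, if the wrist force passes 120 N, or if a joint passes its speed limit or range.

## Working session

There is one attempt and no reset: what is moved stays moved. The work goes in short steps, Python scripts to look and compute and a shell command to move; the robot and the scene stay as the last step left them, time stands still between calls to the robot, and variables do not carry over. Pictures are saved under pics/ and viewed, at most 10 in all, crops included, and the job is handed in when it is done.

```bash
mkdir -p pics; python3 - <<'E'
from cell import robot
import cv2
for n in("scene","top"):
    cv2.imwrite(f"pics/{n}0.png",robot.read_camera(n)[:,:,::-1]); print(n,robot.camera_model(n))
print(robot.camera_model("wrist")); print(robot.observe())
E
```

```text
scene {'camera_matrix': array([[436.33740725,   0.        , 277.5941083 ],
       [  0.        , 436.33740725, 207.59106891],
       [  0.        ,   0.        ,   1.        ]]), 'position': array([0.93328631, 0.45650611, 0.74792282]), 'attitude': array([-2.45675883, -0.00476515,  2.58098144])}
top {'camera_matrix': array([[450.7830105 ,   0.        , 283.49990143],
       [  0.        , 450.7830105 , 211.56868146],
       [  0.        ,   0.        ,   1.        ]]), 'position': array([ 0.51603488, -0.02905645,  1.02537118]), 'attitude': array([-3.00267833e+00, -3.45048250e-04, -1.56449930e+00])}
{'camera_matrix': array([[305.42357755,   0.        , 280.38108787],
       [  0.        , 305.42357755, 210.06961894],
       [  0.        ,   0.        ,   1.        ]]), 'mount': array([[ 1.73530032e-03, -9.66250575e-01, -2.57598166e-01,
         6.89686549e-02],
       [ 9.99998483e-01,  1.71639457e-03,  2.98256933e-04,
        -3.31373111e-04],
       [ 1.53949162e-04, -2.57598293e-01,  9.66252087e-01,
        -1.50137639e-01],
       [ 0.00000000e+00,  0.00000000e+00,  0.00000000e+00,
         1.00000000e+00]])}
{'time': 0.1, 'qpos': array([-1.47102204e+00,  3.42689594e-01,  1.52486303e+00,  1.35790775e-06,
        1.27540230e+00, -1.46004324e-01]), 'qvel': array([ 1.01577561e-03, -2.50127710e-03, -3.05365778e-03,  8.99760681e-06,
        5.24754182e-04,  1.58665255e-04]), 'joint_efforts': array([ 1.00365542e-03, -4.32003629e+01, -2.44695854e+01,  7.18398532e-02,
        5.25768392e-02, -4.71233557e-05]), 'tool_pos': array([ 0.12772558, -0.50889013,  0.23411589]), 'tool_rot': array([-3.14024506e+00, -1.99476334e-04,  2.45778084e-01]), 'contact_force': array([-0.24589658,  0.28709351,  0.1853901 ]), 'torque': array([-0.00545875,  0.01974829, -0.00949954]), 'grip_force': 0.0, 'opening': 0.09202766179379793}
```

View pics/top0.png

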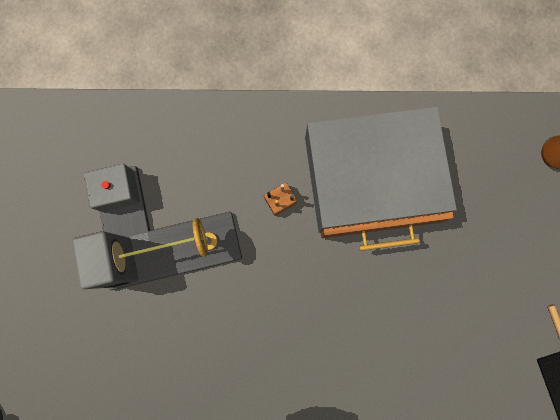

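View pics/scene0.png

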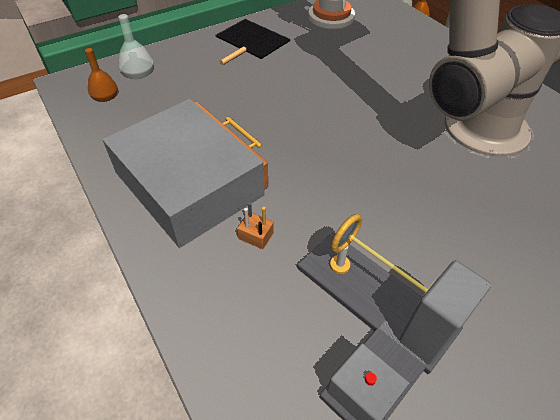

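Top view: the cabinet's top corners are near (307,124), (437,108), (455,211) and (322,228), with the handle from (362,247) to (418,241). The beam runs from the lamp at (120,257) to the ring at (199,238). The tool block is at about (281,199). The scene view shows the same layout, with the ring centre at about (346,235).

```bash
cat > h.py <<'E'
from cell import robot
import numpy as np
from scipy.spatial.transform import Rotation as R
from scipy.optimize import least_squares
def cam(n):
    m=robot.camera_model(n); K=m["camera_matrix"]
    if "mount" in m:
        o=robot.observe(); T=np.eye(4); T[:3,:3]=R.from_euler("xyz",o["tool_rot"]).as_matrix(); T[:3,3]=o["tool_pos"]
        T=T@m["mount"]; return K,T[:3,3],T[:3,:3]
    return K,m["position"],R.from_euler("xyz",m["attitude"]).as_matrix()
def at_z(c,uv,z):
    K,p,A=c; d=A@np.linalg.solve(K,[*uv,1]); return p+d*(z-p[2])/d[2]
def proj(c,P):
    K,p,A=c; q=(np.atleast_2d(P)-p)@A@K.T; return q[:,:2]/q[:,2:]
def place(v,P):
    c,s=np.cos(v[2]),np.sin(v[2]); P=np.asarray(P,float)
    return np.c_[v[0]+c*P[:,0]-s*P[:,1],v[1]+s*P[:,0]+c*P[:,1],P[:,2]]
def fit(obs,v0):  # obs: list of (cam, local pts, uv)
    r=least_squares(lambda v:np.concatenate([(proj(c,place(v,P))-uv).ravel() for c,P,uv in obs]),v0)
    return r.x,np.round(r.fun.reshape(-1,2),1).tolist()
def to_tool(p):  # world target for the TCP -> shift in tool axes
    o=robot.observe(); return R.from_euler("xyz",o["tool_rot"]).as_matrix().T@(np.asarray(p)-o["tool_pos"])
E
python3 - <<'E'
from h import *
t,s=cam("top"),cam("scene")
for uv,z in [((307,124),.105),((437,108),.105),((322,228),.105),((362,247),.067),((418,241),.067),((120,257),.125),((199,238),.125),((281,199),.04)]: print(uv,at_z(t,uv,z).round(3))
C=[(.12,.14,.105),(.12,-.14,.105),(-.155,.06,.067),(-.155,-.06,.067)]
v,r=fit([(t,C,[(307,124),(437,108),(362,247),(418,241)]),(s,[C[0],C[1]],[(179,245-40),(105,143)])][:1],[.66,-.2,0]); print(v,r)
print('scene chk',proj(s,place(v,C)).round())
V=[(-.15,.0785,.125),(-.15,-.0785,.125)]
w,r=fit([(t,V,[(120,257),(199,238)]),(s,V,[(427,290),(346,235)])],[.6,.2,0]); print(w,r)
print('beam',place(w,[(-.15,0,.125)]), 'handle',place(v,[(-.155,0,.067)]))
E
```

```text
(307, 124) [ 0.832 -0.077  0.105]
(437, 108) [ 0.87  -0.354  0.105]
(322, 228) [ 0.611 -0.108  0.105]
(362, 247) [ 0.575 -0.196  0.067]
(418, 241) [ 0.589 -0.315  0.067]
(120, 257) [0.549 0.296 0.125]
(199, 238) [0.587 0.14  0.125]
(281, 199) [ 0.682 -0.023  0.04 ]
[ 0.733826   -0.2331009   0.14020433] [[0.2, -0.3], [0.3, -1.2], [-0.1, 1.5], [-0.4, -0.1]]
scene chk [[170. 215.]
 [102. 138.]
 [258. 144.]
 [227. 118.]]
[0.71366237 0.25821232 0.26077125] [[0.3, 0.1], [-1.8, -0.8], [-1.3, -0.9], [1.2, -0.4]]
beam [[0.56873365 0.21953845 0.125     ]] handle [[ 0.58034694 -0.25476144  0.067     ]]
```

```bash
python3 - <<'E'
from h import *
v=[.7338,-.2331,.1402]
p=place(v,[(-.135,0,.16)])[0]; print(p, to_tool(p), robot.observe()["tool_rot"][2]-v[2])
E
```

```text
[ 0.60012461 -0.25196506  0.16      ] [ 0.52070057 -0.13416397  0.07440062] 0.1055780842663897
```

```bash
python3 -m jog '[[[-1,0.036,-0.009,0.005,0],[-1,0.072,-0.018,0.01,0],[-1,0.108,-0.027,0.015,0],[-1,0.144,-0.036,0.02,0],[-1,0.18,-0.045,0.025,0]]]' && python3 -m jog '[[[-1,0.036,-0.009,0.005,0],[-1,0.072,-0.018,0.01,0],[-1,0.108,-0.027,0.015,0],[-1,0.144,-0.036,0.02,0],[-1,0.18,-0.045,0.025,0]]]' && python3 -m jog '[[[-1,0.036,-0.009,0.005,0.05],[-1,0.072,-0.018,0.01,0.106],[-1,0.108,-0.027,0.015,0.106],[-1,0.144,-0.036,0.02,0.106],[-1,0.161,-0.044,0.024,0.106]]]' && python3 -m jog '[[[-1,0,0,0,0],[-1,0,0,0,0],[-1,0,0,0,0]]]'
python3 - <<'E'
from h import *
import cv2
c=cam("wrist"); cv2.imwrite("pics/w1.png",robot.read_camera("wrist")[:,:,::-1])
v=[.7338,-.2331,.1402]
print(proj(c,place(v,[(-.155,.06,.067),(-.155,-.06,.067),(-.12,.14,.105),(-.12,-.14,.105),(-.12,0,.105)])).round())
E
```

```text
time: 0.52
tool_pos: [0.2925, -0.4206, 0.2092]
tool_rot: [-3.141, 0.0, 0.245]
contact_force: [-0.3, -0.4, 0.4]
opening: 0.0634
grip_force: 0.0
time: 0.93
tool_pos: [0.4564, -0.333, 0.1842]
tool_rot: [-3.141, 0.0, 0.246]
contact_force: [0.7, -0.4, -0.1]
opening: 0.0297
grip_force: 0.0
time: 1.35
tool_pos: [0.6035, -0.25, 0.1595]
tool_rot: [-3.141, -0.001, 0.142]
contact_force: [-1.0, 0.8, 0.0]
opening: 0.0007
grip_force: 0.0
time: 1.6
tool_pos: [0.5998, -0.2528, 0.1604]
tool_rot: [-3.141, 0.001, 0.14]
contact_force: [-0.4, -0.5, -0.5]
opening: 0.0004
grip_force: 0.0
[[209. 237.]
 [351. 237.]
 [ 78. 208.]
 [481. 208.]
 [280. 208.]]
```

View pics/w1.png

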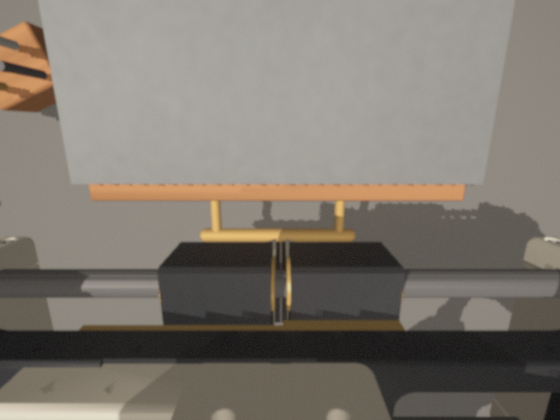

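The wrist view shows the handle level at row 235, columns 202–355, and the drawer front edge at row 200. That is within about 2 mm of the fit, so I'm lowering into the gap and pulling.

```bash
python3 -m jog '[[[-1,0.002,0,0.025,0],[-1,0.002,0,0.05,0],[-1,0.002,0,0.075,0],[-1,0.002,0,0.102,0],[-1,0.002,0,0.102,0]]]' && python3 -m jog '[[[-1,-0.01,0,0,0],[-1,-0.02,0,0,0],[-1,-0.03,0,0,0],[-1,-0.04,0,0,0],[-1,-0.05,0,0,0]]]'
python3 - <<'E'
from h import *
import cv2
cv2.imwrite("pics/t1.png",robot.read_camera("top")[60:340,250:500,::-1])
E
```

```text
time: 2.07
tool_pos: [0.5987, -0.252, 0.0538]
tool_rot: [-3.136, 0.007, 0.138]
contact_force: [-0.0, 0.2, -0.5]
opening: 0.0005
grip_force: 0.0
time: 2.48
tool_pos: [0.5529, -0.2604, 0.0608]
tool_rot: [3.14, -0.002, 0.138]
contact_force: [1.3, 0.2, -1.3]
opening: 0.0006
grip_force: 0.7
```

View pics/t1.png

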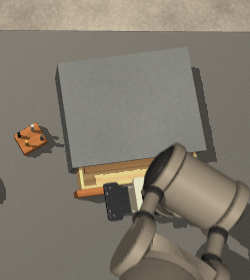

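The drawer is following the hook and is about 40 mm open, with the arm over it. I'll keep pulling, then back up.

```bash
python3 -m jog '[[[-1,-0.016,0,0,0],[-1,-0.032,0,0,0],[-1,-0.048,0,0,0],[-1,-0.064,0,0,0],[-1,-0.08,0,0,0]]]' && python3 -m jog '[[[-1,-0.01,0,0,0],[-1,-0.017,0,0,0],[-1,-0.017,0,0,0],[-1,-0.017,0,0,0],[-1,-0.014,0,0,0]]]' && python3 -m jog '[[[-1,0.003,0,-0.03,0],[-1,0.003,0,-0.065,0],[-1,0.003,0,-0.1,0],[-1,0.003,0,-0.14,0],[-0.2,0.003,0,-0.14,0]]]' && python3 -m jog '[[[-0.2,0.02,0,0,0],[-0.2,0.04,0,0,0],[-0.2,0.04,0,0,0],[-0.2,0.04,0,0,0]]]'
python3 - <<'E'
from h import *
import cv2
c=cam("wrist"); cv2.imwrite("pics/w2.png",robot.read_camera("wrist")[:,:,::-1])
v=[.7338,-.2331,.1402]
d=.135
print(proj(c,place(v,[(-.155-d,0,.067)]+[(-.031-d,y,.04) for y in(.072,0,-.072)])).round())
E
```

```text
time: 2.95
tool_pos: [0.474, -0.2717, 0.0608]
tool_rot: [3.139, -0.003, 0.139]
contact_force: [3.1, -1.0, 1.3]
opening: 0.0005
grip_force: 0.9
time: 3.37
tool_pos: [0.4602, -0.2724, 0.0589]
tool_rot: [3.141, -0.0, 0.14]
contact_force: [0.4, 0.9, -0.0]
opening: 0.0004
grip_force: 0.0
time: 3.78
tool_pos: [0.4666, -0.2738, 0.2065]
tool_rot: [3.132, -0.01, 0.141]
contact_force: [1.4, -0.7, 1.0]
opening: 0.0039
grip_force: 0.0
time: 4.12
tool_pos: [0.5033, -0.2657, 0.1981]
tool_rot: [-3.141, 0.0, 0.142]
contact_force: [0.1, -0.1, -1.2]
opening: 0.0292
grip_force: 0.0
[[280. 260.]
 [207. 131.]
 [281. 131.]
 [355. 131.]]
```

View pics/w2.png

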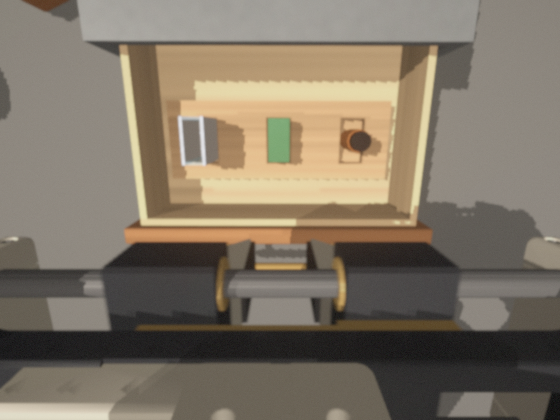

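The wrist view shows the drawer open. The cell is in the left pocket (rim u 179–206, v 116–165), the filter in the middle at (279,140) and the vial on the right at (357,140).

```bash
python3 - <<'E'
from h import *
c=cam("wrist"); v=[.7338,-.2331,.1402]
a,b=at_z(c,(179,140),.088),at_z(c,(206,140),.088); t,u=at_z(c,(192.5,116),.088),at_z(c,(192.5,165),.088)
print(np.linalg.norm(a-b),np.linalg.norm(t-u))
p=(a+b+t+u)/4
f=at_z(c,(279,142),.063)
def loc(p): d=p[:2]-v[:2]; C,S=np.cos(v[2]),np.sin(v[2]); return C*d[0]+S*d[1],-S*d[0]+C*d[1]
print("cell",p,loc(p),"filter",loc(f))
p[2]=.061; print(to_tool(p), robot.observe()["opening"])
E
```

```text
0.022440058415761202 0.03986889377204291
cell [ 0.55087164 -0.1847785   0.088     ] (np.float64(-0.17438097635442293), np.float64(0.07340999402691037)) filter (np.float64(-0.17647377742602458), np.float64(0.0016332864738580373))
[ 0.05931113 -0.07337315  0.13705728] 0.03245150363717752
```

```bash
python3 -m jog '[[[-0.2,0.015,-0.02,0,0],[-0.2,0.03,-0.04,0,0],[-0.2,0.045,-0.06,0,0],[-0.2,0.059,-0.073,0.03,0],[-0.2,0.059,-0.073,0.06,0]]]' && python3 -m jog '[[[-0.2,0,0,0.02,0],[-0.2,0,0,0.02,0],[-0.2,0,0,0.02,0]]]'
python3 - <<'E'
from h import *
import cv2
c=cam("wrist"); cv2.imwrite("pics/w3.png",robot.read_camera("wrist")[:,:,::-1])
print(c[1],robot.observe()["tool_pos"])
E
```

```text
time: 4.58
tool_pos: [0.553, -0.1836, 0.1397]
tool_rot: [3.139, -0.005, 0.142]
contact_force: [-0.5, -0.4, -0.6]
opening: 0.037
grip_force: 0.0
time: 4.83
tool_pos: [0.5499, -0.1857, 0.1181]
tool_rot: [-3.14, 0.002, 0.14]
contact_force: [0.5, 0.4, 0.4]
opening: 0.0365
grip_force: 0.0
[ 0.61848039 -0.17596479  0.26808164] [ 0.55081164 -0.18626297  0.11950425]
```

View pics/w3.png

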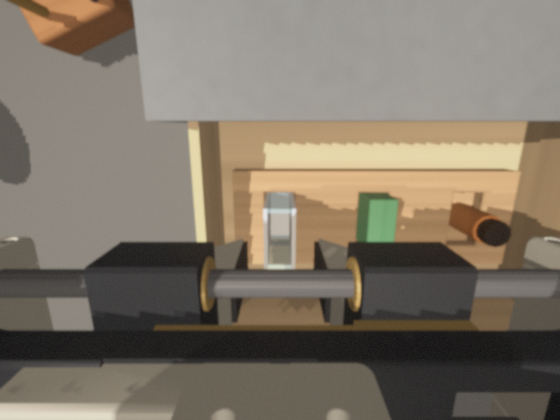

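The rim is centred between the fingers (u 265–296, far end at row 210, which is about 21 mm ahead of the TCP as expected). I'm going down to grip and lift.

```bash
python3 -m jog '[[[-0.2,0,0,0.015,0],[-0.2,0,0,0.03,0],[-0.2,0,0,0.045,0],[-0.2,0,0,0.058,0],[-0.2,0,0,0.058,0]]]' 12 && python3 -m jog '[[[-0.2,0,0,0,0],[-0.7,0,0,0,0],[-0.8,0,0,0,0],[-0.8,0,0,0,0],[-0.8,0,0,0,0]]]' 12 && python3 -m jog '[[[-0.8,0,0,0,0],[-0.8,0,0,0,0],[-0.8,0,0,-0.003,0],[-0.8,0,0,-0.008,0],[-0.8,0,0,-0.015,0]]]'
```

```text
time: 5.3
tool_pos: [0.5502, -0.1861, 0.0603]
tool_rot: [-3.141, 0.001, 0.139]
contact_force: [-0.7, 0.6, 0.0]
opening: 0.0372
grip_force: 0.0
time: 5.72
tool_pos: [0.5512, -0.1857, 0.0617]
tool_rot: [3.141, -0.001, 0.14]
contact_force: [-1.6, 1.2, 4.0]
opening: 0.0198
grip_force: 12.0
time: 6.13
tool_pos: [0.5504, -0.1857, 0.0757]
tool_rot: [-3.141, 0.001, 0.14]
contact_force: [0.6, 0.8, 0.0]
opening: 0.0201
grip_force: 12.0
```

Gripped at 20 mm with 12 N. Lifting and carrying the cell over to the viewer, then turning there.

```bash
python3 -m jog '[[[-0.8,0,0,-0.03,0],[-0.8,0,0,-0.065,0],[-0.8,0,0,-0.1,0],[-0.8,0,0,-0.135,0],[-0.8,0,0,-0.17,0]]]' && python3 -m jog '[[[-0.8,0.003,-0.015,0,0],[-0.8,0.009,-0.047,0,0],[-0.8,0.015,-0.08,0,0],[-0.8,0.021,-0.113,0,0],[-0.8,0.027,-0.147,0,0]]]' && python3 -m jog '[[[-0.8,0.006,-0.034,0,0],[-0.8,0.012,-0.068,0,0],[-0.8,0.018,-0.102,0,0],[-0.8,0.024,-0.134,0,0],[-0.8,0.03,-0.165,0,0]]]' && python3 -m jog '[[[-0.8,0.006,-0.03,0,0],[-0.8,0.012,-0.06,0,0],[-0.8,0.017,-0.08,0,0],[-0.8,0.018,-0.087,0,0],[-0.8,0.018,-0.087,0,0]]]' && python3 -m jog '[[[-0.8,0,0,0,-0.08],[-0.8,0,0,0,-0.2],[-0.8,0,0,0,-0.32],[-0.8,0,0,0,-0.44],[-0.8,0,0,0,-0.56]]]' && python3 -m jog '[[[-0.8,0,0,0,-0.12],[-0.8,0,0,0,-0.24],[-0.8,0,0,0,-0.36],[-0.8,0,0,0,-0.48],[-0.8,0,0,0,-0.6]]]' && python3 -m jog '[[[-0.8,0,0,0,-0.12],[-0.8,0,0,0,-0.24],[-0.8,0,0,0,-0.36],[-0.8,0,0,0,-0.48],[-0.8,0,0,0,-0.53]]]' && python3 -m jog '[[[-0.8,0,0,0,0],[-0.8,0,0,0,0],[-0.8,0,0,0,0],[-0.8,0,0,0,0]]]'
python3 - <<'E'
from h import *
import cv2
c=cam("wrist"); cv2.imwrite("pics/w4.png",robot.read_camera("wrist")[:,:,::-1])
w=[.7137,.2582,.2608]
print(proj(c,place(w,[(-.15,.0785,.125),(-.15,0,.125),(-.15,-.0785,.125)])).round())
E
```

```text
time: 6.55
tool_pos: [0.5504, -0.1857, 0.2481]
tool_rot: [3.141, -0.0, 0.14]
contact_force: [0.9, -1.3, -0.8]
opening: 0.0201
grip_force: 12.0
time: 6.97
tool_pos: [0.5567, -0.0352, 0.2461]
tool_rot: [3.141, -0.001, 0.139]
contact_force: [0.7, -0.0, -0.5]
opening: 0.0196
grip_force: 12.0
time: 7.38
tool_pos: [0.5633, 0.133, 0.2461]
tool_rot: [3.141, -0.0, 0.14]
contact_force: [0.6, 0.0, -0.2]
opening: 0.02
grip_force: 12.0
time: 7.8
tool_pos: [0.569, 0.2214, 0.2456]
tool_rot: [3.142, 0.0, 0.142]
contact_force: [0.1, 0.1, 0.3]
opening: 0.02
grip_force: 12.0
time: 8.22
tool_pos: [0.5695, 0.218, 0.2459]
tool_rot: [3.141, 0.001, 0.704]
contact_force: [0.1, -0.4, -0.5]
opening: 0.0202
grip_force: 12.0
time: 8.63
tool_pos: [0.5695, 0.2179, 0.2459]
tool_rot: [3.141, 0.001, 1.304]
contact_force: [-0.3, 0.2, -0.8]
opening: 0.0198
grip_force: 12.0
time: 9.05
tool_pos: [0.5695, 0.2179, 0.2459]
tool_rot: [-3.141, 0.001, 1.834]
contact_force: [-0.7, 0.2, -1.1]
opening: 0.0198
grip_force: 12.0
time: 9.38
tool_pos: [0.5695, 0.2192, 0.2458]
tool_rot: [3.142, 0.0, 1.828]
contact_force: [-0.4, 0.5, -0.0]
opening: 0.0203
grip_force: 12.0
[[280. 117.]
 [280. 207.]
 [280. 284.]]
```

View pics/w4.png

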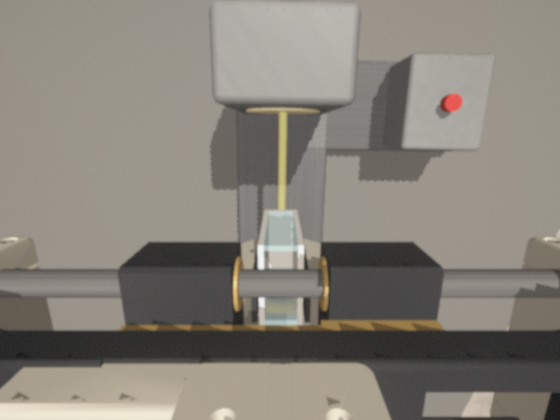

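The wrist view shows the beam at u 283 by the lamp (row 112) and u 281.5 at row 205, so it is about 1.5 mm off tool centre and square to within 0.02 rad. Lowering straight down with that correction.

```bash
python3 -m jog '[[[-0.8,0,0.0015,0.01,0.01],[-0.8,0,0.0015,0.035,0.01],[-0.8,0,0.0015,0.06,0.01],[-0.8,0,0.0015,0.085,0.01],[-0.8,0,0.0015,0.105,0.01]]]' && python3 -m jog '[[[-0.8,0,0,0.008,0],[-0.8,0,0,0.0125,0],[-0.8,0,0,0.0125,0],[-0.8,0,0,0.0125,0],[-0.8,0,0,0.0125,0]]]' && python3 -m jog '[[[-0.8,0,0,0,0],[-0.8,0,0,0,0],[-0.8,0,0,0,0],[-0.8,0,0,0,0]]]'
python3 - <<'E'
from h import *
import cv2
s=cam("scene"); c=cam("wrist"); a=robot.read_camera("scene")[150:400,270:520,::-1]; b=robot.read_camera("wrist")[60:340,150:420,::-1]; d=robot.read_camera("top")[150:350,50:300,::-1]
a=cv2.resize(a,(400,400)); b=cv2.resize(b,(400,400))
cv2.imwrite("pics/f.png",np.hstack([a,b]))
print(robot.observe()["tool_pos"])
E
```

```text
time: 9.85
tool_pos: [0.57, 0.22, 0.138]
tool_rot: [-3.139, 0.0, 1.819]
contact_force: [0.7, -0.3, -1.1]
opening: 0.0202
grip_force: 12.0
time: 10.27
tool_pos: [0.5717, 0.2204, 0.1296]
tool_rot: [3.139, 0.0, 1.82]
contact_force: [0.6, 0.4, -0.6]
opening: 0.0196
grip_force: 12.0
time: 10.6
tool_pos: [0.571, 0.2202, 0.1286]
tool_rot: [3.141, 0.0, 1.82]
contact_force: [0.3, -0.3, -0.1]
opening: 0.0201
grip_force: 12.0
[0.57086128 0.22016748 0.1282622 ]
```

View pics/f.png

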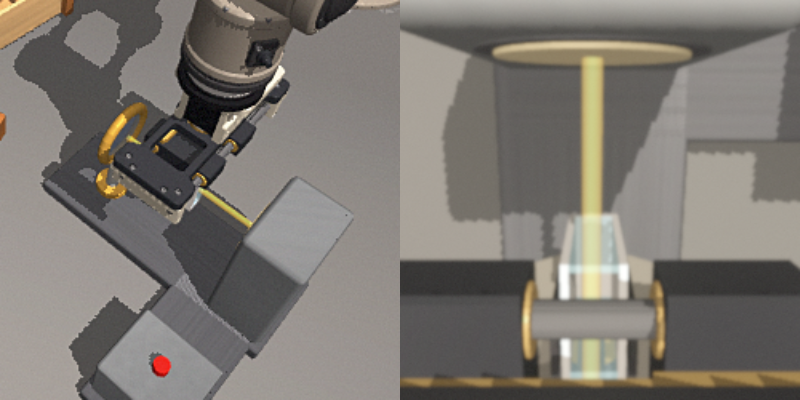

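The final pictures show the beam (u 592) passing through the middle of the cell (u 560–628). It is square to the lamp, about half-way along, and clear of the viewer.

```bash
python3 -c "
from cell import robot
print(robot.hand_in())"
```

```text
the job is handed in; nothing more can be done
None
```

I opened the drawer, took out the cell by its frosted faces and handed the job in with it held still at 12 N in the beam; by the last pictures it is about 1 mm off the beam axis, square to it, and about 5 mm from half-way, but no verdict was returned.

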